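# Pack the heart biscuit stamps and close their carton

## Robot

A 6-joint arm with a two-finger parallel gripper is mounted at the origin on the work surface. World frame = base frame: x ahead of the robot, y to its left, z up, the work surface at z = 0. Lengths are in m, angles in rad, forces in N, time in s.
With the tool pointing down it reaches from about 0.375 to 0.825 m from the base axis. Payload 5.5 kg.
Tool frame: the origin (TCP) lies at the very end of the fingers, on their centre line; the grasp point (between the pads) lies 19 mm behind it; z points along the fingers, y is the line along which they close (so a half turn about z gives the same grasp; the last joint's range is limited). The gripper opens to 85 mm and grips with 20 to 120 N. Pads are 22 mm wide; open, the fingers measure 114 mm over their backs; the gripper's body (76 mm by 85 mm) begins 54 mm behind the grasp point. The pads swing forward as they close: fully open they stand 13 mm farther back than shut.
Start: joints at [1.145, 0.314, -0.047, 1.21, 0, 1.571], TCP at [0.248, 0.546, 0.201] pointing down, gripper open.
Joint ranges: [-2.67, 2.67], [-0.69, 1.73], [-1.03, 1.25], [-2.08, 2.16], [-1.42, 1.45], [-3.14, 3.14]. Speed limits (rad/s): [2.39, 2.39, 3.01, 3.14, 3.14, 3.14].

## Interface

Orientations are given as a unit quaternion [x, y, z, w].
In Python, from cell import * gives the robot as it stands. Calls block until the motion is done:
- move_to(position, orientation): joint-space move of the TCP to a pose.
- movel(position, frame=None, feed=0.15, max_force=None): straight line of the TCP; frame=None keeps the orientation; feed is the mean speed in m/s. With max_force (N) it stops when the force on the tool has changed by that much, and returns True; else False.
- movej(angles): joint-space move.
- grip(opening, squeeze=None): finger opening in m; squeeze is the grip in N (None keeps the last); returns when the fingers have stopped.
- hold(seconds).
- solve_ik(position, orientation): joint angles nearest the present ones, or None.
- get_state(): the state.
- camera(name): name is "scene" or "top"; returns a dict with "img" (420x560x3 uint8, red, green, blue), "fx", "fy", "cx", "cy" (pixels), "R" (3x3) and "t" (3): a world point X has camera coordinates R X + t. Camera axes: x right, y down, z forward; pixel columns grow to the right and rows downward; lengths in m; the calibration is good to about 2 mm. A picture is of the moment at which its call begins. There is no depth.
A pose or a line that the arm cannot do raises Unreachable and nothing moves.
- finish_job(): hands the job in; it is judged then, once.
Trained networks look in a picture, given as the dict that the camera call returned (one of the last four; its "shot" number tells which), for a name from the list of things; names that differ only in an ending like _2 or _b are one class to them, and where a whole thing is asked for, a point or a joint stands for the part that bears it (a point fixed in the world has none). Each returns a list of dicts, best first, with "conf" (0 to 1); they miss things now and then, are a little off and sometimes report something else, mostly with a low value. They report only what shows in the picture. A call takes as long as a camera call. They do not tell look-alikes from the thing itself.
- regions_of(thing, picture): "region" (420x560 bool, what is visible of it) and "uv" ([column, row] in pixels, amid what is visible of it).
The state is a dict: "t": time; "joint_pos": joint angles; "qvel": joint speeds; "effort": joint torques, N m; "tcp_pos": TCP position; "eef_rot": TCP orientation; "force": force on the tool from outside, world axes, zero at the start; "wrist_torque": the same for the moment, N m; "width": finger opening in m; "grip_force": force on a finger pad.
Only numpy, scipy, OpenCV 4.12 (cv2) and the standard library are available. Lean on these libraries where they do the work, as an engineer would, in place of code of your own. Each camera call takes 0.05 s, during which the arm holds its last target. There are 200 camera calls.

## Task

The baking class is over: put all the wooden heart stamps back in their carton, each standing upright on its heart in a cell of its own, handle up, with the heart's point straight towards the long side of the carton nearest the robot. When they are all in, close the carton: fold the two short end flaps down flat first, then the two long flaps flat over them. Leave the other things on the table where they are.

Things in the scene. Friction and masses are not known exactly. Their poses are not given: they have to be found in the camera images.
- stamp1: a wooden biscuit stamp, about 60 g: a flat heart 62 mm wide, 56 mm from point to lobes, 14 mm thick, and a straight round handle (22 mm diameter, 58 mm long) rising from its back; 72 mm tall over all. Origin on the handle's axis at the heart's underside; z points up the handle, -x to the heart's point, the lobes reach 31 mm to +x and +-y. It stands on its heart or lies on its side. None if absent
- stamp2: a wooden heart biscuit stamp like stamp1, same size and axes; it stands on its heart or lies on its side. None if absent
- stamp3: a wooden heart biscuit stamp like stamp1, same size and axes; it stands on its heart or lies on its side. None if absent
- stamp4: a wooden heart biscuit stamp like stamp1, same size and axes; it stands on its heart or lies on its side. None if absent
- stamp1_point (a point): the tip of stamp1's heart, 25 mm from the handle's axis and 7 mm above the heart's underside
- stamp1_handle (a point): a point on the axis of stamp1's handle, 58 mm above the heart's underside and 14 mm below the handle's end. Lying, it is about 13 mm above the table: the stamp rests on a straight side of the heart and the handle's end, the handle sloping 7 degrees down to its end
- stamp2_point (a point): the tip of stamp2's heart, 25 mm from the handle's axis and 7 mm above the heart's underside
- stamp2_handle (a point): a point on the axis of stamp2's handle, 58 mm above the heart's underside and 14 mm below the handle's end. Lying, it is about 13 mm above the table: the stamp rests on a straight side of the heart and the handle's end, the handle sloping 7 degrees down to its end
- stamp3_point (a point): the tip of stamp3's heart, 25 mm from the handle's axis and 7 mm above the heart's underside
- stamp3_handle (a point): a point on the axis of stamp3's handle, 58 mm above the heart's underside and 14 mm below the handle's end. Lying, it is about 13 mm above the table: the stamp rests on a straight side of the heart and the handle's end, the handle sloping 7 degrees down to its end
- stamp4_point (a point): the tip of stamp4's heart, 25 mm from the handle's axis and 7 mm above the heart's underside
- stamp4_handle (a point): a point on the axis of stamp4's handle, 58 mm above the heart's underside and 14 mm below the handle's end. Lying, it is about 13 mm above the table: the stamp rests on a straight side of the heart and the handle's end, the handle sloping 7 degrees down to its end
- carton: an open cardboard carton, fixed, 151 mm (x) by 236 mm (y) outside, walls and bottom 4 mm, end walls 80 mm high, long walls 83 mm. Origin at the middle of its underside; -x is its long side nearest the robot. A 32 mm high, 3 mm thick insert makes six cells, each 70 mm (x) by 74 mm (y), centred at x = -36.5 and 36.5 mm, y = -77, 0 and 77 mm, their floor 4 mm above the table
- flap_left (a joint): the short flap at the carton's +y end: 141 mm along the hinge, 55 mm long; its hinge is 118 mm from the carton's middle and 80 mm above the table. 3 mm card. Angle in rad: 0 folded flat, 1.57 upright, more leaning outwards, at most 2.4. The crease keeps it where it is left; under 1 N at the free edge moves it
- flap_right (a joint): the short flap at the carton's -y end: 141 mm along the hinge, 55 mm long; its hinge is 118 mm from the carton's middle and 80 mm above the table. 3 mm card. Angle in rad: 0 folded flat, 1.57 upright, more leaning outwards, at most 2.4. The crease keeps it where it is left; under 1 N at the free edge moves it
- flap_near (a joint): the long flap on the carton's -x side: 236 mm along the hinge, 74.5 mm long; its hinge is 75.5 mm from the carton's middle and 83 mm above the table. 3 mm card. Angle in rad: 0 folded flat, 1.57 upright, more leaning outwards, at most 2.4. The crease keeps it where it is left; under 1 N at the free edge moves it
- flap_far (a joint): the long flap on the carton's +x side: 236 mm along the hinge, 74.5 mm long; its hinge is 75.5 mm from the carton's middle and 83 mm above the table. 3 mm card. Angle in rad: 0 folded flat, 1.57 upright, more leaning outwards, at most 2.4. The crease keeps it where it is left; under 1 N at the free edge moves it
- cup: a paper cup standing on the table, 85 mm tall, 72 mm across the rim; not part of the job. Origin under its centre
- sprinkles: a glass jar of sprinkles with a white lid, 85 mm tall, 56 mm across; not part of the job. Origin under its centre
- star_cutter: a star-shaped steel biscuit cutter ring, 54 mm across, 22 mm high; not part of the job. Origin under its centre
- tape_dispenser: a black desk tape dispenser, 150 mm long, 105 mm high; not part of the job. Origin under its centre
There are look-alikes about, which are no part of the job. Leave any blue, red or turquoise look-alike of the stamp2 alone.

How it is judged:
By the outcome, as a careful person would: the job done as asked, in the order asked, and still so for the second after the job is handed in, with the robot touching nothing.
Of stamp1, stamp2, stamp3, stamp4 only 3 to 4 are there at a start; the rules pass over those that are not, and their reading is None.
At some moment in a run one of stamp1, stamp2, stamp3, stamp4 may be knocked a few centimetres aside while the robot is not near it.
It also fails if it takes over 210 s, if anything falls off the work surface, if the arm or the gripper's body presses on something with over 40 N, if the wrist force passes 120 N, or if a joint passes its speed limit or range.

## Working session

There is one attempt and no reset: what is moved stays moved. The work goes in short steps, each a Python script; the robot and the scene stay as the last script left them, time stands still between calls to the robot, and variables do not carry over. Pictures are saved under pics/ and viewed, at most 14 in all, crops included, and the job is handed in when it is done.

```bash
ls; mkdir -p pics; python3 - <<'E'
from cell import *
import cv2,numpy as np
for n in ("scene","top"):
    c=camera(n); cv2.imwrite(f"pics/{n}0.png",c["img"][:,:,::-1]); print(n,c["fx"],c["cx"],c["cy"],np.round(c["R"],3).tolist(),np.round(c["t"],3).tolist(), np.round(-np.array(c["R"]).T@np.array(c["t"]),3))
s=get_state();print(s["t"],s["eef_rot"],s["tcp_pos"])
E
```

```text
pics
scene 406.8523866179709 275.4611167918151 211.78815502542528 [[0.347, 0.938, 0.022], [0.628, -0.215, -0.748], [-0.696, 0.273, -0.664]] [-0.126, -0.286, 1.495] [ 1.265 -0.352  0.781]
top 528.2128986468279 276.52151329735676 207.1243256531352 [[-0.002, -1.0, 0.014], [-0.994, -0.0, -0.111], [0.111, -0.014, -0.994]] [-0.073, 0.542, 1.466] [ 0.376 -0.053  1.518]
0.1 [ 2.11283299e-01  9.77424547e-01 -7.71392742e-04 -1.65494735e-04] [0.24758239 0.54589202 0.20061933]
```

View pics/scene0.png

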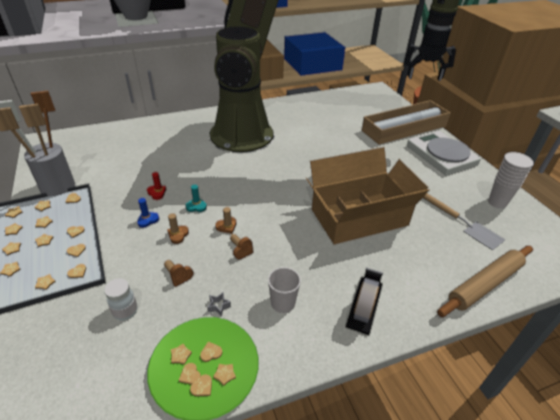

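View pics/top0.png

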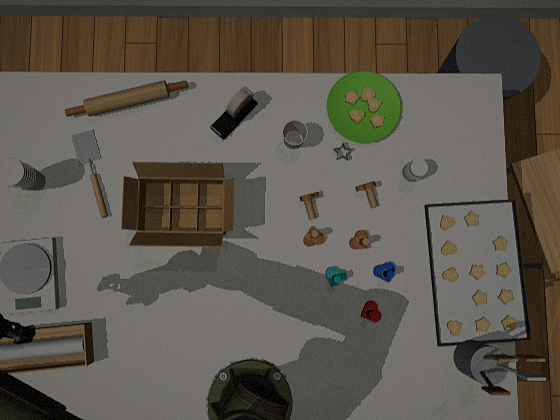

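```bash
cat > h.py <<'E'
from cell import *
import cv2,numpy as np
from scipy.spatial.transform import Rotation as Rot
def ray(c,uv,z):
    R=np.array(c["R"]);o=-R.T@np.array(c["t"])
    d=R.T@np.array([(uv[0]-c["cx"])/c["fx"],(uv[1]-c["cy"])/c["fy"],1.])
    return o+d*(z-o[2])/d[2]
def proj(c,X):
    p=np.array(c["R"])@np.array(X)+np.array(c["t"])
    return np.array([c["fx"]*p[0]/p[2]+c["cx"],c["fy"]*p[1]/p[2]+c["cy"]])
E
python3 - <<'E'
from h import *
c=camera("top")
for d in regions_of("stamp1",c):
    print(round(d["conf"],2),np.round(d["uv"],1),d["region"].sum(),np.round(ray(c,d["uv"],0.02),3), c["img"][d["region"]].mean(0).round())
for d in regions_of("carton",c)[:1]:
    r=d["region"];ys,xs=np.nonzero(r);print(d["conf"],d["uv"],cv2.minAreaRect(np.c_[xs,ys].astype(np.float32)))
a=cv2.resize(c["img"][178:258,290:390],None,fx=5,fy=5,interpolation=cv2.INTER_CUBIC)
b=cv2.resize(c["img"][150:260,112:246],None,fx=5,fy=5,interpolation=cv2.INTER_CUBIC)
cv2.imwrite("pics/a.png",a[:,:,::-1]);cv2.imwrite("pics/b.png",b[:,:,::-1])
s=camera("scene");e=cv2.resize(s["img"][170:295,150:270],None,fx=4.8,fy=4.8,interpolation=cv2.INTER_CUBIC);cv2.imwrite("pics/e.png",e[:,:,::-1])
E
```

```text
0.85 [334.7 274.8] 285 [ 0.351 -0.238  0.02 ] [22. 75. 72.]
0.82 [382.1 273. ] 329 [ 0.356 -0.372  0.02 ] [24. 43. 88.]
0.73 [312.9 236.4] 286 [ 0.46  -0.177  0.02 ] [89. 63. 40.]
0.62 [371.4 189.3] 261 [ 0.595 -0.347  0.02 ] [85. 64. 42.]
0.61 [360.8 241.1] 285 [ 0.446 -0.313  0.02 ] [88. 61. 37.]
0.54 [310.8 203. ] 264 [ 0.555 -0.172  0.02 ] [83. 63. 43.]
0.53 [413.6 170.6] 427 [ 0.649 -0.47   0.02 ] [99. 99. 96.]
0.93 [177.1, 205.1] ((177.20391845703125, 204.37149047851562), (111.95635223388672, 84.30355072021484), 0.6820604205131531)
```

View pics/a.png

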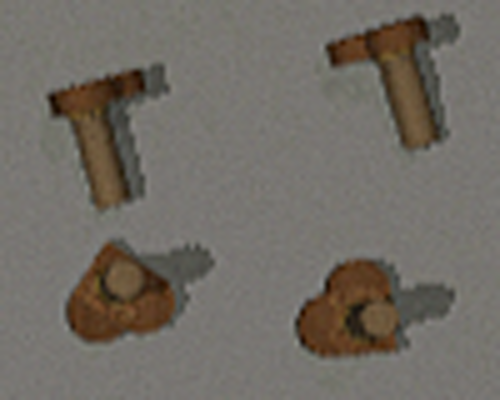

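View pics/b.png

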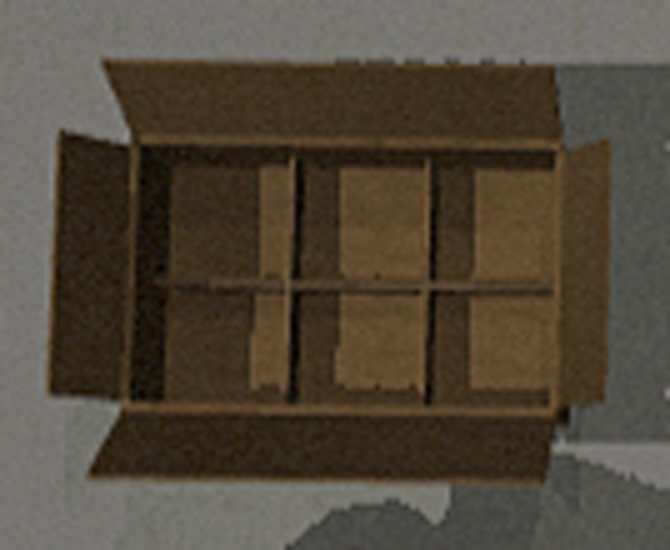

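View pics/e.png

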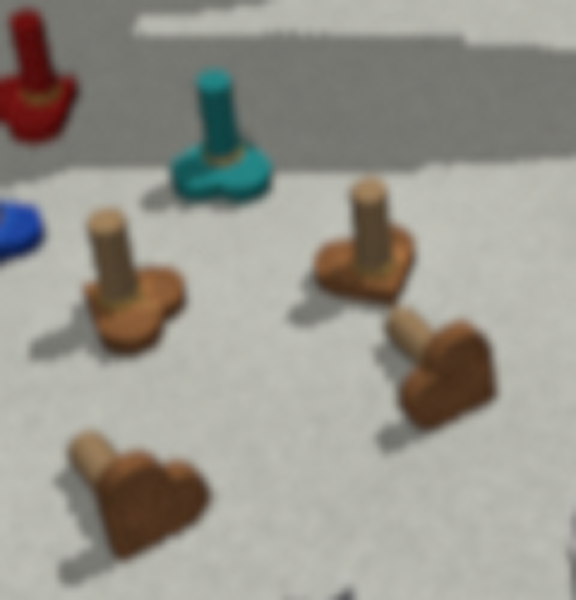

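```bash
cat >> h.py <<'E'
from scipy.optimize import minimize
def heart():
    a=np.linspace(-0.5,1,40); c=13.;r=18.
    th0=-(np.pi/2-0)  # fill by hull of tip+circle for each half
    return c,r
def parts():
    t=np.linspace(0,2*np.pi,40)
    P=[]
    for s in (1,-1):
        xy=np.vstack([np.c_[13+18*np.cos(t),s*13+18*np.sin(t)],[[-25,0]],[[13,0]]])
        P.append(np.vstack([np.c_[xy,0*xy[:,0]],np.c_[xy,0*xy[:,0]+14]])/1000)
    xy=11*np.c_[np.cos(t),np.sin(t)]
    P.append(np.vstack([np.c_[xy,0*t+14],np.c_[xy,0*t+72]])/1000)
    return P
PARTS=parts()
def pose(p,mode):
    """p=x,y,yaw; x,y: stand: axis; lying: ground point under axis at s=45mm, yaw = handle azimuth (lying) / azimuth of -x(point)(stand)"""
    if mode==0: return Rot.from_euler('z',p[2]+np.pi).as_matrix(), np.array([p[0],p[1],0])
    phi=np.arcsin(.724)*mode
    # stamp z -> horizontal direction, side down
    h=np.deg2rad(7)
    # side normal in stamp xy: for +y side normal at angle
    n=np.pi-np.sign(mode)*(np.pi/2-abs(phi))   # outward normal of straight side
    N=np.array([np.cos(n),np.sin(n),0]);Z=np.array([0,0,1.]);S=np.cross(Z,N)
    A=np.array([N,Z,S]) # stamp->(N,Z,S) 
    zw=np.array([np.cos(p[2])*np.cos(h),np.sin(p[2])*np.cos(h),-np.sin(h)])
    Nw=np.array([-np.cos(p[2])*np.sin(h),-np.sin(p[2])*np.sin(h),-np.cos(h)])
    Sw=np.cross(zw,Nw); R=np.c_[Nw,zw,Sw]@A
    zax=0.0113+ (0.072-0.045)*np.sin(h)
    return R, np.array([p[0],p[1],zax])-0.045*R[:,2]
U=4
def sil(c,R,t,box):
    m=np.zeros(((box[3]-box[1])*U,(box[2]-box[0])*U),np.uint8)
    K=np.array(c["R"]);T=np.array(c["t"])
    for P in PARTS:
        q=(P@R.T+t)@K.T+T
        uv=np.c_[c["fx"]*q[:,0]/q[:,2]+c["cx"]-box[0],c["fy"]*q[:,1]/q[:,2]+c["cy"]-box[1]]
        cv2.fillConvexPoly(m,cv2.convexHull(np.round((uv+.5)*U*16-8).astype(np.int32)),255,shift=4)
    return cv2.resize(m,None,fx=1/U,fy=1/U,interpolation=cv2.INTER_AREA)/255.
def wood(img):
    f=img.astype(int); return ((f[:,:,0]-f[:,:,2])>0.28*f[:,:,0]).astype(float)
def fit(cams,xy,mode,yaws=None,half=0.075):
    data=[]
    for c in cams:
        u=proj(c,[*xy,.02]); w=22 if c["fx"]>500 else 32
        b=[int(u[0])-w,int(u[1])-w,int(u[0])+w,int(u[1])+w]
        M=wood(c["img"][b[1]:b[3],b[0]:b[2]]).astype(np.uint8)
        n,l,st,ce=cv2.connectedComponentsWithStats(M)
        k=1+np.argmin([np.hypot(*(ce[i]-w))-0.05*min(st[i,4],300) for i in range(1,n)])
        data.append((c,b,(l==k).astype(float)))
    def cost(p):
        R,t=pose(p,mode); return sum(np.abs(sil(c,R,t,b)-M).sum()/M.sum() for c,b,M in data)
    best=None
    for y in (yaws if yaws is not None else np.arange(0,6.28,.4)):
        r=minimize(cost,[*xy,y],method="Nelder-Mead",options=dict(initial_simplex=[[xy[0]+.008*a,xy[1]+.008*b_,y+.25*e] for a,b_,e in ((0,0,0),(1,0,0),(0,1,0),(-.5,-.5,1))],maxiter=150,xatol=1e-4))
        if best is None or r.fun<best.fun:best=r
    return best.x,best.fun
E
python3 - <<'E'
from h import *
cams=[camera("top"),camera("scene")]
for n,xy in dict(C=(.46,-.177),D=(.446,-.313)).items():
    for cc in (cams,cams[:1]):
        p,f=fit(cc,xy,0);print(n,p.round(4),np.rad2deg(p[2]).round(1),round(f,3))
for n,xy in dict(A=(.54,-.172),B=(.57,-.347)).items():
    for m in (1,-1):
        p,f=fit(cams,xy,m,np.arange(2,4.3,.3));print(n,m,p.round(4),np.rad2deg(p[2]).round(1),round(f,3))
c=cams[0]
f=lambda u:(np.array(u)+.5)/5-.5+np.array([112,150])
for u,z in [((292,287),.036),((428,290),.036),((131,140),.083),((560,142),.083),((121,408),.083),((553,412),.083),((106,62),.13),((555,66),.13),((92,476),.13),((545,484),.13),((60,132),.12),((50,395),.12),((610,140),.12),((603,402),.12)]:
    print(u,ray(c,f(u),z).round(4))
for P,Q in [([.5,0,.1],None)]: pass
E
```

```text
C [ 0.4661 -0.1777  6.4939] 372.1 0.686
C [ 0.466  -0.1777  0.213 ] 12.2 0.064
D [ 0.444  -0.3179  3.9834] 228.2 0.334
D [ 0.444  -0.3176  3.9729] 227.6 0.07
A 1 [ 0.5369 -0.1705  3.3077] 189.5 1.03
A -1 [ 0.5369 -0.1693  3.4119] 195.5 0.728
B 1 [ 0.5713 -0.3469  3.4388] 197.0 0.334
B -1 [ 0.5715 -0.3452  3.5922] 205.8 0.718
(292, 287) [0.5418 0.2262 0.036 ]
(428, 290) [0.5401 0.1497 0.036 ]
(131, 140) [0.6176 0.307  0.083 ]
(560, 142) [0.6167 0.0721 0.083 ]
(121, 408) [0.4706 0.3084 0.083 ]
(553, 412) [0.4682 0.0745 0.083 ]
(106, 62) [0.6517 0.3096 0.13  ]
(555, 66) [0.6498 0.0711 0.13  ]
(92, 476) [0.4319 0.3106 0.13  ]
(545, 484) [0.4275 0.0741 0.13  ]
(60, 132) [0.6157 0.3356 0.12  ]
(50, 395) [0.475  0.3366 0.12  ]
(610, 140) [0.6116 0.0422 0.12  ]
(603, 402) [0.4711 0.0448 0.12  ]
```

```bash
cat >> h.py <<'E'
CAR=np.array([.542,.189]);CY=-.012
def cell(ix,iy,z,dx=-.003):
    return np.r_[CAR+Rot.from_euler('z',CY).as_matrix()[:2,:2]@[(-.0365,.0365)[ix]+dx,.077*iy],z]
def down(psi):
    y=np.array([np.cos(psi),np.sin(psi),0]);z=np.array([0,0,-1.])
    return Rot.from_matrix(np.c_[np.cross(y,z),y,z]).as_quat()
ZG=.043;ZT=.225
def choose(pp,ap,pl,al):
    best=None
    for k in (0,1):
        q=[solve_ik(list(p),list(down(a+k*np.pi))) for p,a in ((pp,ap),(pl,al))]
        if any(x is None for x in q): continue
        c=max(abs(x[5]) for x in q)
        if best is None or c<best[0]: best=(c,k)
    return best[1]*np.pi
def stand_to_cell(p,ix,iy):
    """p from fit mode 0"""
    a=p[2]+np.pi/2; al=CY+np.pi*1.5
    P=np.array([p[0],p[1],ZT]);C=cell(ix,iy,ZT)
    k=choose(P*[1,1,0]+[0,0,ZG],a,C,al)
    grip(.06,30); move_to(list(P),list(down(a+k)))
    movel([p[0],p[1],.10],feed=.3); movel([p[0],p[1],ZG],feed=.12,max_force=12)
    grip(0,30); s=get_state(); print("grip w",s["width"],s["grip_force"],s["tcp_pos"])
    movel(list(P),feed=.25)
    move_to(list(C),list(down(al+k)))
    movel([C[0],C[1],.07],feed=.25)
    hit=movel([C[0],C[1],ZG+.005],feed=.05,max_force=5)
    s=get_state();print("placed",hit,np.round(s["tcp_pos"],4),s["width"],np.round(s["force"],1))
    grip(.042); movel(list(C),feed=.25); print("t",get_state()["t"])
E
python3 - <<'E'
from h import *
c=camera("top")
p,f=fit([c],(.466,-.177),0); print(p,f)
stand_to_cell(p,0,-1)
c=camera("top")
p,f=fit([c],(.444,-.318),0); print(p,f)
stand_to_cell(p,0,0)
c=camera("top");cv2.imwrite("pics/t2.png",c["img"][:,:,::-1])
E
```

```text
[ 0.46583005 -0.1775957   6.49953311] 0.06823257080610022
grip w 0.0003493141193441287 0.0 [ 0.4658269  -0.17759927  0.04302323]
placed False [0.5014 0.1125 0.0478] 1.5261124025096493e-05 [0.1 0.1 0.7]
t 10.8583
[ 0.44395227 -0.31760005  3.97054288] 0.07881951415378438
grip w 0.00011779789283121534 0.0 [ 0.44392791 -0.31756934  0.04300964]
placed False [0.5023 0.1894 0.0478] -0.000223416517943739 [-1.5 -0.6  0.5]
t 20.0333
```

View pics/t2.png

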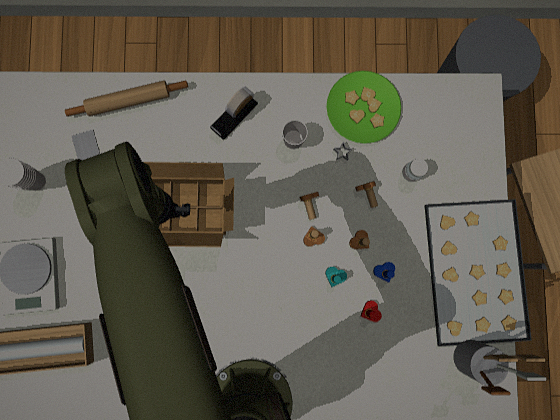

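```bash
python3 - <<'E'
from h import *
c=camera("top");s=get_state()
print(s["tcp_pos"],proj(c,s["tcp_pos"]))
p,f=fit([c],(.4658,-.1776),0); print(p,f)
a=p[2]+np.pi/2
grip(.06,30);print(get_state()["width"])
move_to([p[0],p[1],.15],list(down(a)));movel([p[0],p[1],ZG],feed=.15,max_force=12)
s=get_state();print(s["tcp_pos"],s["width"],Rot.from_quat(s["eef_rot"]).as_matrix().round(2).tolist())
c=camera("scene");X=[p[0],p[1],.072];u=proj(c,X);print(u,proj(c,s["tcp_pos"]))
x0,y0=int(u[0])-60,int(u[1])-60
im=cv2.resize(c["img"][y0:y0+110,x0:x0+120],None,fx=5,fy=5,interpolation=cv2.INTER_CUBIC)
cv2.imwrite("pics/g.png",im[:,:,::-1])
E
```

```text
[0.5012788  0.18901794 0.22296851] [170.60631244 214.91895289]
[ 0.46604617 -0.1776317   0.2097318 ] 0.07420708634330925
0.060097636248244796
[ 0.46677996 -0.17760962  0.04368511] 0.059762146909378706 [[-0.98, -0.21, 0.0], [-0.21, 0.98, -0.0], [-0.0, -0.0, -1.0]]
[226.49332492 208.30736179] [227.18629651 216.41732296]
```

View pics/g.png

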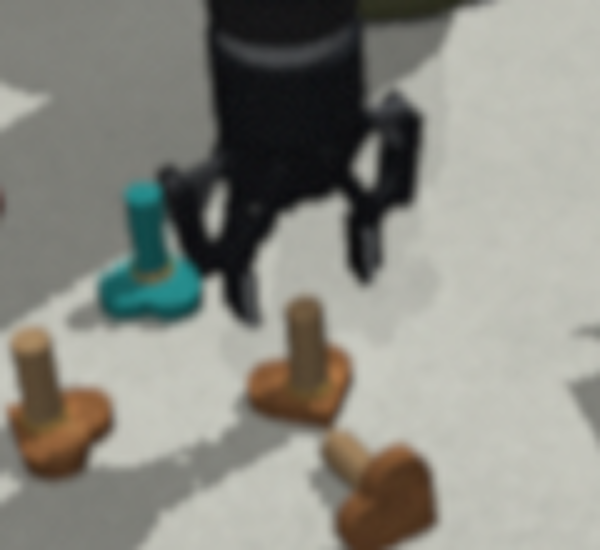

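```bash
python3 - <<'E'
from h import *
s=get_state();p=s["tcp_pos"];movel([p[0],p[1],.15],feed=.3)
grip(0,30)
move_to([.45,.0,.1],list(down(np.pi/2)))
h=movel([.45,.0,.002],feed=.05,max_force=5);s=get_state();print(h,s["tcp_pos"],s["force"],s["width"],Rot.from_quat(s["eef_rot"]).as_matrix().round(3).tolist())
out=[]
for n in("scene","top"):
    c=camera(n);u=proj(c,s["tcp_pos"]);print(n,u)
    x0,y0=int(u[0])-30,int(u[1])-30
    out.append(cv2.resize(c["img"][y0:y0+60,x0:x0+60],None,fx=6.5,fy=6.5,interpolation=cv2.INTER_CUBIC))
    cv2.drawMarker(out[-1],tuple(int(v) for v in ((u-[x0,y0]+.5)*6.5)),(255,0,0),0,12,1)
cv2.imwrite("pics/k.png",np.hstack(out)[:,:,::-1])
E
```

```text
False [4.50216310e-01 2.41669632e-05 2.20780387e-03] [-0.62387611 -0.99274706  0.48422647] -7.958606583680575e-05 [[-1.0, 0.0, 0.0], [0.0, 1.0, 0.0], [-0.0, 0.0, -1.0]]
scene [285.88235389 209.99822008]
top [250.65262358 240.08041433]
```

View pics/k.png

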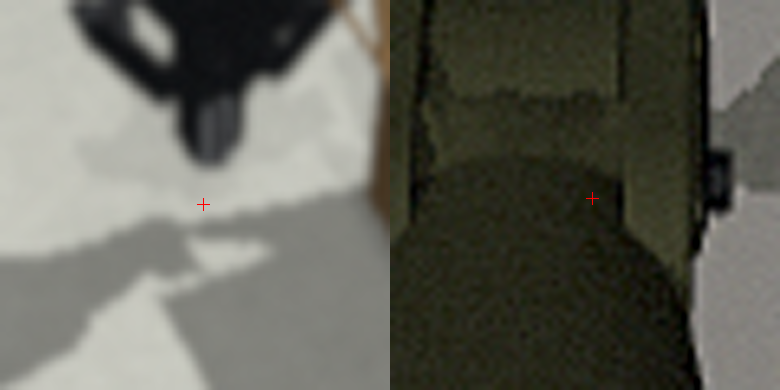

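```bash
python3 - <<'E'
from h import *
h=movel([.45,.0,-.035],feed=.02,max_force=4);s=get_state();print(h,s["tcp_pos"],s["force"])
movel([.45,0,.05],feed=.2)
E
```

```text
True [ 4.49975376e-01  1.87131673e-06 -2.98409675e-02] [-0.62460338 -0.40899994  6.95663012]
```

```bash
python3 - <<'E'
from h import *
def probe(x,y,a):
    move_to([x,y,.06],list(down(a)));s=get_state()
    h=movel([x,y,.0],feed=.15,max_force=5)
    h=movel([x,y,-.06],feed=.02,max_force=3);s=get_state();T=np.array(s["tcp_pos"])
    c=camera("scene");u=proj(c,T);x0,y0=int(u[0])-25,int(u[1])-40
    d=(c["img"][y0:y0+60,x0:x0+50].max(2)<75).astype(np.uint8)
    r,q=np.nonzero(d);m=r.max();t=np.array([q[r>=m-1].mean()+x0,m+y0+.5])
    print((x,y),h,T.round(4),s["force"].round(1) if hasattr(s["force"],'round') else s["force"],"tip px",t,"->",ray(c,t,0).round(4),"proj",u.round(1))
    movel([x,y,.06],feed=.3)
grip(0,30)
probe(.45,0,np.pi/2);probe(.65,-.05,np.pi/2);probe(.45,0,np.pi)
E
```

```text
(0.45, 0) True [ 0.45   -0.     -0.0299] [-0.6 -0.7  6.8] tip px [285.72727273 211.5       ] -> [ 0.4539 -0.0018  0.    ] proj [285.4 218.1]
(0.65, -0.05) True [ 0.6499 -0.05   -0.0298] [-1.4 -0.5  5.4] tip px [296.16666667 266.5       ] -> [ 0.6568 -0.0531  0.    ] proj [295.6 271.9]
(0.45, 0) True [ 0.45    0.     -0.0299] [-0.3 -0.1  6.3] tip px [286.33333333 212.5       ] -> [ 0.4585 -0.0017  0.    ] proj [285.4 218.1]
```

```bash
cat >> h.py <<'E'
def tilt(az,a,k=0):
    """tool pointing with horizontal azimuth az, angle a from vertical; fingers close horizontally"""
    d=np.array([np.cos(az)*np.sin(a),np.sin(az)*np.sin(a),-np.cos(a)])
    y=np.array([-np.sin(az),np.cos(az),0])*(-1)**k
    return Rot.from_matrix(np.c_[np.cross(y,d),y,d]).as_quat()
E
python3 - <<'E'
from h import *
a=np.deg2rad(38)
for k in(0,1):
    q=solve_ik([.5,0,.06],list(tilt(0,a,k)));print(k,q)
    q=solve_ik([.5,0,.04],list(tilt(0,np.deg2rad(59),k)));print(k,q)
move_to([.5,0,.08],list(tilt(0,a,0)))
movel([.5,0,.02],feed=.1,max_force=5)
h=movel([.5,0,-.06],feed=.02,max_force=3);s=get_state();print(h,s["tcp_pos"])
c=camera("scene");u=proj(c,s["tcp_pos"]);x0,y0=int(u[0])-25,int(u[1])-40
d=(c["img"][y0:y0+60,x0:x0+50].max(2)<75).astype(np.uint8);r,q=np.nonzero(d);m=r.max();t=np.array([q[r>=m-1].mean()+x0,m+y0+.5]);print(ray(c,t,0))
movel([.5,0,.1],feed=.2);print(get_state()["t"])
# reach check for lying picks
for xy,az in(((.537,-.1695),np.deg2rad(12)),((.571,-.346),np.deg2rad(17))):
    print([np.round(q,2) if (q:=solve_ik([*xy,.0],list(tilt(az,a,k)))) is not None else None for k in(0,1)])
E
```

```text
0 None
0 None
1 None
1 NoneTraceback (most recent call last):
  File "<stdin>", line 6, in <module>
cell.Unreachable: the arm cannot take that pose within its joint ranges
```

```bash
python3 - <<'E'
from h import *
print(np.round(get_state()["joint_pos"],2))
for x in (.4,.45,.5,.55,.6,.65,.7):
    print(x,[a for a in range(-60,61,10) if any(solve_ik([x,0,.05],list(tilt(0,np.deg2rad(a),k))) is not None for k in(0,1))])
for lat in range(0,91,15):   # tool leaning sideways
    print("side",lat,[x for x in(.45,.55,.65) for k in (0,1) if solve_ik([x,0,.05],list(tilt(np.pi/2,np.deg2rad(lat),k))) is not None],[x for x in(.45,.55,.65) for k in (0,1) if solve_ik([x,0,.05],list(tilt(-np.pi/2,np.deg2rad(lat),k))) is not None])
for xy,h in(((.537,-.1695),np.deg2rad(192)),((.571,-.346),np.deg2rad(197))):
  for a in (20,30,40,50):
    print(xy,a,[np.round(q,2) for k in(0,1) if (q:=solve_ik([*xy,.0],list(tilt(h+np.pi,np.deg2rad(a),k)))) is not None],)
E
```

```text
[ 0.    0.15 -0.6   0.82 -0.   -1.57]
0.4 [-60, -50, -40, -30, -20, -10, 0, 10]
0.45 [-60, -50, -40, -30, -20, -10, 0, 10, 20]
0.5 [-60, -50, -40, -30, -20, -10, 0, 10, 20]
0.55 [-50, -40, -30, -20, -10, 0, 10, 20, 30]
0.6 [-40, -30, -20, -10, 0, 10, 20, 30]
0.65 [-30, -20, -10, 0, 10, 20, 30, 40]
0.7 [-20, -10, 0, 10, 20, 30, 40]
side 0 [0.45, 0.45, 0.55, 0.55, 0.65, 0.65] [0.45, 0.45, 0.55, 0.55, 0.65, 0.65]
side 15 [0.45, 0.45, 0.55, 0.55, 0.65, 0.65] [0.45, 0.45, 0.55, 0.55, 0.65, 0.65]
side 30 [0.45, 0.45, 0.55, 0.55, 0.65, 0.65] [0.45, 0.45, 0.55, 0.55, 0.65, 0.65]
side 45 [0.45, 0.45, 0.55, 0.55, 0.65, 0.65] [0.45, 0.45, 0.55, 0.55, 0.65, 0.65]
side 60 [0.45, 0.45, 0.55, 0.55, 0.65, 0.65] [0.45, 0.45, 0.55, 0.55, 0.65, 0.65]
side 75 [0.45, 0.45, 0.55, 0.55, 0.65, 0.65] [0.45, 0.45, 0.55, 0.55, 0.65, 0.65]
side 90 [0.45, 0.45, 0.55, 0.55] [0.45, 0.45, 0.55, 0.55]
(0.537, -0.1695) 20 [array([-0.44,  0.22, -0.76,  0.3 ,  0.21, -0.62]), array([-0.44,  0.22, -0.76,  0.3 ,  0.21,  2.52])]
(0.537, -0.1695) 30 [array([-0.52,  0.19, -0.92,  0.06,  0.34, -0.66]), array([-0.52,  0.19, -0.92,  0.06,  0.34,  2.48])]
(0.537, -0.1695) 40 []
(0.537, -0.1695) 50 []
(0.571, -0.346) 20 [array([-0.7 ,  0.44, -0.42,  0.51,  0.29, -0.97]), array([-0.7 ,  0.44, -0.42,  0.51,  0.29,  2.17])]
(0.571, -0.346) 30 [array([-0.79,  0.42, -0.54,  0.34,  0.46, -1.02]), array([-0.79,  0.42, -0.54,  0.34,  0.46,  2.12])]
(0.571, -0.346) 40 [array([-0.87,  0.44, -0.63,  0.18,  0.63, -1.06]), array([-0.87,  0.44, -0.63,  0.18,  0.63,  2.08])]
(0.571, -0.346) 50 [array([-0.95,  0.5 , -0.71, -0.  ,  0.81, -1.09]), array([-0.95,  0.5 , -0.71, -0.  ,  0.81,  2.06])]
```

```bash
python3 - <<'E'
from h import *
a=np.deg2rad(40)
q=[solve_ik([.5,0,.08],list(tilt(np.pi/2,a,k))) for k in(0,1)];print(np.round(q,2))
k=int(abs(q[1][5])<abs(q[0][5]))
move_to([.5,0,.08],list(tilt(np.pi/2,a,k)))
movel([.5,0,.02],feed=.1,max_force=5)
h=movel([.5,0,-.06],feed=.02,max_force=3);s=get_state();print(h,s["tcp_pos"])
c=camera("scene");u=proj(c,s["tcp_pos"]);x0,y0=int(u[0])-30,int(u[1])-40
d=(c["img"][y0:y0+60,x0:x0+60].max(2)<75).astype(np.uint8);r,q=np.nonzero(d);m=r.max();t=np.array([q[r>=m-1].mean()+x0,m+y0+.5]);print(ray(c,t,0))
movel([.5,0,.1],feed=.2);print(get_state()["t"])
E
```

```text
[[-0.43  0.47 -0.34  1.1   0.62 -2.12]
 [-0.43  0.47 -0.34  1.1   0.62  1.03]]
True [ 5.00071194e-01  5.21336846e-05 -1.77945422e-02]
[ 0.50223187 -0.05457171  0.        ]
45.2
```

```bash
sed -i 's/^ZG=.043;ZT=.225/L=.0298;ZG=.043-L;ZT=.205/; s/    movel(list(P),feed=.25)/    assert s["width"]>.015\n    movel(list(P),feed=.25)/' h.py
python3 - <<'E'
from h import *
for xy,cl in (((.466,-.1776),(0,-1)),((.444,-.3176),(0,0))):
    c=camera("top"); p,f=fit([c],xy,0); print(p,f); assert f<.15
    stand_to_cell(p,*cl)
c=camera("top")
for n,xy in dict(A=(.537,-.17),B=(.571,-.346)).items():
    for m in (1,-1):
        p,f=fit([c],xy,m,np.arange(2.5,4.2,.3));print(n,m,p.round(4),np.rad2deg(p[2]).round(1),round(f,3))
move_to([.5,0,.2],list(down(np.pi/2)))
c=camera("top");cv2.imwrite("pics/t3.png",cv2.resize(c["img"][140:270,110:250],None,fx=4,fy=4,interpolation=cv2.INTER_CUBIC)[:,:,::-1])
E
```

```text
[ 0.46393536 -0.18210539  6.20972295] 0.8306141898331205Traceback (most recent call last):
  File "<stdin>", line 3, in <module>
AssertionError
```

```bash
python3 - <<'E'
from h import *
for xy,cl in (((.466,-.1776),(0,-1)),((.444,-.3176),(0,0))):
    move_to(list(cell(*cl,ZT)),list(down(CY-np.pi/2)))
    c=camera("top"); p,f=fit([c],xy,0); print(p,f); assert f<.15
    stand_to_cell(p,*cl)
c=camera("top")
for n,xy in dict(A=(.537,-.17),B=(.571,-.346)).items():
    for m in (1,-1):
        p,f=fit([c],xy,m,np.arange(2.5,4.2,.3));print(n,m,p.round(4),np.rad2deg(p[2]).round(1),round(f,3))
move_to([.5,0,.2],list(down(np.pi/2)))
c=camera("top");cv2.imwrite("pics/t3.png",cv2.resize(c["img"][140:270,110:250],None,fx=4,fy=4,interpolation=cv2.INTER_CUBIC)[:,:,::-1])
E
```

```text
[ 0.44835672 -0.20007686  0.08285885] 0.07088779956427015
grip w 0.021156511501989682 29.220608174800873 [ 0.44891083 -0.20037087  0.013876  ]
placed True [0.5009 0.1123 0.0179] 0.020910422963824032 [-1.7  0.1  6.3]
t 61.475
[ 0.4439602  -0.31755714  3.9721662 ] 0.07658358258557661
grip w 0.02080091688176233 29.748390913009644 [ 0.44440637 -0.31785183  0.013813  ]
placed True [0.5019 0.1894 0.0178] 0.020758518381249733 [-0.5  0.5  5.4]
t 73.7583
A 1 [ 0.5372 -0.1697  3.3698] 193.1 0.318
A -1 [ 0.5374 -0.1694  3.4129] 195.5 0.137
B 1 [ 0.5713 -0.3467  3.4457] 197.4 0.132
B -1 [ 0.5713 -0.3465  3.4722] 198.9 0.306
```

View pics/t3.png

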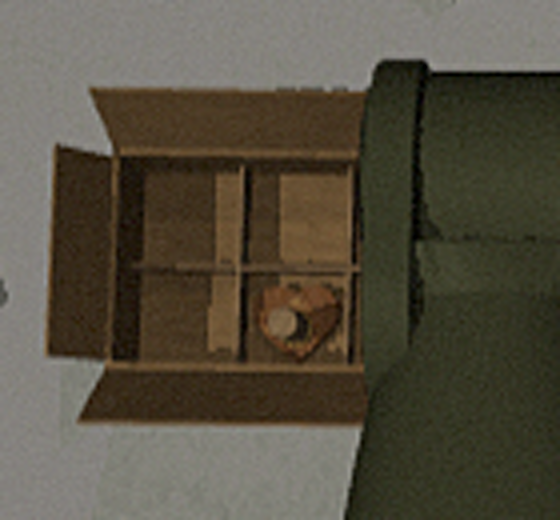

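```bash
cat >> h.py <<'E'
def dirv(az,a): return np.array([np.cos(az)*np.sin(a),np.sin(az)*np.sin(a),-np.cos(a)])
def stand_up(p,spot=(.53,-.03),betas=(90,105,75,120,60),a=30):
    az=p[2]+np.pi;A=np.deg2rad(a);B=np.deg2rad(97-a);off=L+.0088
    P=np.array([p[0],p[1],.0146]);d=dirv(az,A);S=np.array([*spot,.047])
    opt=[]
    for k in (0,1):
        q=solve_ik(list(P+off*d),list(tilt(az,A,k)))
        if q is None: continue
        for b in betas:
            b=np.deg2rad(b);e=dirv(b,B)
            qs=[solve_ik(list(S+off*e+[0,0,h]),list(tilt(b,B,1-k))) for h in (0,.1)]
            if all(x is not None for x in qs): opt.append((max(abs(q[5]),abs(qs[0][5])),k,b))
    c,k,b=min(opt);print("opt",min(opt));e=dirv(b,B)
    grip(.05,40)
    move_to(list(P+(off-.09)*d),list(tilt(az,A,k)))
    print("hit",movel(list(P+off*d),feed=.12,max_force=8))
    grip(0,40);s=get_state();print("grip",s["width"],s["grip_force"]);assert s["width"]>.015
    movel(list(P+off*d+[0,0,.11]),feed=.25)
    move_to(list(S+off*e+[0,0,.1]),list(tilt(b,B,1-k)))
    movel(list(S+off*e+[0,0,.02]),feed=.25)
    h=movel(list(S+off*e-[0,0,.006]),feed=.04,max_force=3)
    print("down",h,get_state()["tcp_pos"]-(S+off*e))
    grip(.05);movel(list(S+(off-.1)*e),feed=.25);print("t",get_state()["t"])
E
python3 - <<'E'
from h import *
stand_up([.5374,-.1694,3.4129])
move_to(list(cell(0,1,ZT)),list(down(CY-np.pi/2)))
c=camera("top");cv2.imwrite("pics/t4.png",c["img"][:,:,::-1])
try:
    p,f=fit([c],(.53,-.03),0);print(p,f)
except Exception as e: print(e)
E
```

```text
opt (np.float64(0.7072925481037653), 0, np.float64(1.5707963267948966))
hit False
grip 0.02059775743791204 39.14515256881714
down True [ 0.00033994  0.00028804 -0.00361621]
t 80.8583
[ 0.53076102 -0.02646066  0.77941256] 0.06101579520697168
```

View pics/t4.png

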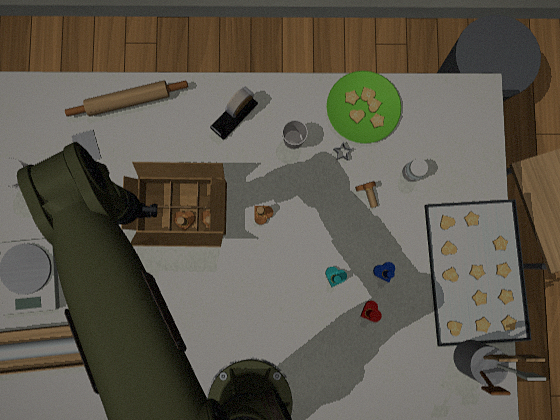

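```bash
python3 - <<'E'
from h import *
c=camera("top");p,f=fit([c],(.53,-.028),0,[.78]);print(p,f);assert f<.15
stand_to_cell(p,1,0)
c=camera("top")
p,f=fit([c],(.571,-.346),1,np.arange(3,4,.3));print(p,f);assert f<.2
stand_up(p)
move_to(list(cell(0,1,ZT)),list(down(CY-np.pi/2)))
c=camera("top");p,f=fit([c],(.53,-.03),0);print(p,f);assert f<.15
stand_to_cell(p,0,1)
move_to([.42,-.25,.25],list(down(np.pi/2)))
c=camera("top");cv2.imwrite("pics/t5.png",np.hstack([cv2.resize(x,(400,400),interpolation=cv2.INTER_CUBIC) for x in (c["img"][140:260,112:232+0],camera("scene")["img"][130:250,300:440])])[:,:,::-1])
print(get_state()["t"])
E
```

```text
[ 0.53094224 -0.02632812  0.81072839] 0.06320486815415821
grip w 0.020735894456028345 30.229439735412598 [ 0.5315236  -0.02632215  0.01379242]
placed False [0.5758 0.1887 0.0185] 0.02109880634946897 [ 0.  -0.1 -0.2]
t 95.4333
[ 0.5715688  -0.34666322  3.45307923] 0.1349912322652638
opt (np.float64(1.006792132294101), 0, np.float64(1.3089969389957472))
hit False
grip 0.020816330702981927 39.16949808597565
down True [ 0.00016675  0.00036866 -0.00317396]
t 103.2583
[ 0.53175922 -0.02761351  2.07976717] 0.06549295774647888
grip w 0.021207930066256184 29.50208455324173 [ 0.53238293 -0.0276419   0.01384857]
placed True [0.5027 0.2661 0.0179] 0.021045758265155513 [-0.6 -1.1  5.5]
t 116.1667
118.1667
```

View pics/t5.png

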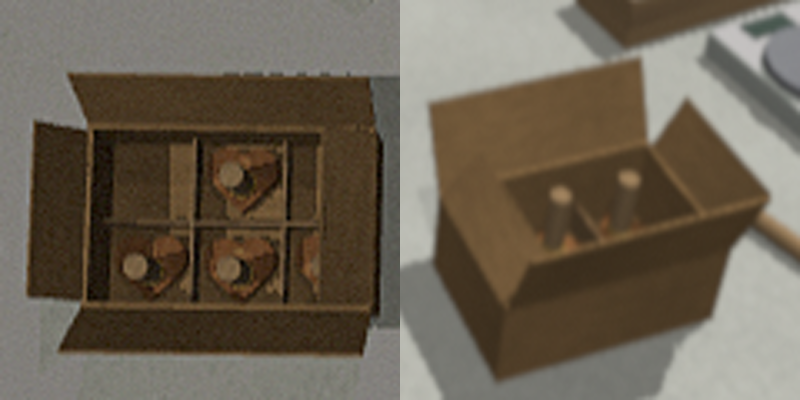

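```bash
cat >> h.py <<'E'
def fold(inw,hinge,zh,ln,psi):
    """inw: inward unit dir in carton frame, hinge distance from centre"""
    R=Rot.from_euler('z',CY).as_matrix()[:2,:2]; n=R@np.array(inw,float)
    q=lambda u,z: list(np.r_[CAR+n*(u-hinge),zh+z-L])
    h=.6*ln; e=.012; o=list(down(psi))
    move_to(q(-.075,.14),o)
    movel(q(-.075,h),feed=.3)
    a=movel(q(.72*ln-e,h),feed=.15,max_force=15)
    movel(q(.78*ln-e,h*.6),feed=.12,max_force=12)
    b=movel(q(.78*ln-e,.0015),feed=.05,max_force=4)
    s=get_state();print(a,b,"tip z",s["tcp_pos"][2]+L,"want",zh+.003,np.round(s["force"],1),s["t"])
    movel(q(.78*ln-e,.11),feed=.3)
E
python3 - <<'E'
from h import *
grip(0,30)
move_to([.45,.0,.25],list(down(np.pi/2)))
fold((0,1),.118,.08,.055,np.pi/2)
fold((0,-1),.118,.08,.055,np.pi/2)
move_to([.42,-.2,.25],list(down(np.pi/2)))
cv2.imwrite("pics/t6.png",np.hstack([cv2.resize(x,(400,400),interpolation=cv2.INTER_CUBIC) for x in (camera("top")["img"][140:260,112:252],camera("scene")["img"][130:250,300:440])])[:,:,::-1])
print(get_state()["t"])
E
```

```text
False True tip z 0.08284836568588325 want 0.083 [-0.  -1.2  5.6] 122.1333
True True tip z 0.08286643208927016 want 0.083 [-1.8 -0.9  6.7] 125.775
128.2
```

View pics/t6.png

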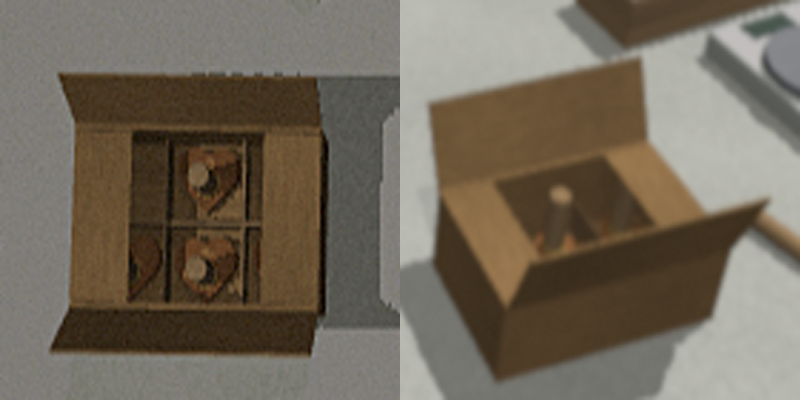

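```bash
python3 - <<'E'
from h import *
move_to([.45,.0,.25],list(down(np.pi/2)))
fold((1,0),.0755,.083,.0745,0 if solve_ik([.4,.19,.15],list(down(0))) is not None else np.pi/2)
fold((-1,0),.0755,.083,.0745,0)
move_to([.42,-.2,.25],list(down(np.pi/2)))
cv2.imwrite("pics/t7.png",np.hstack([cv2.resize(x,(400,400),interpolation=cv2.INTER_CUBIC) for x in (camera("top")["img"][140:260,112:252],camera("scene")["img"][130:250,300:440])])[:,:,::-1])
print(get_state()["t"])
E
```

```text
False True tip z 0.08590120912815874 want 0.08600000000000001 [-0.6 -0.2  5.3] 132.9667
False True tip z 0.08589648363790126 want 0.08600000000000001 [-0.6 -0.7  6.4] 136.4167
139.0333
```

View pics/t7.png

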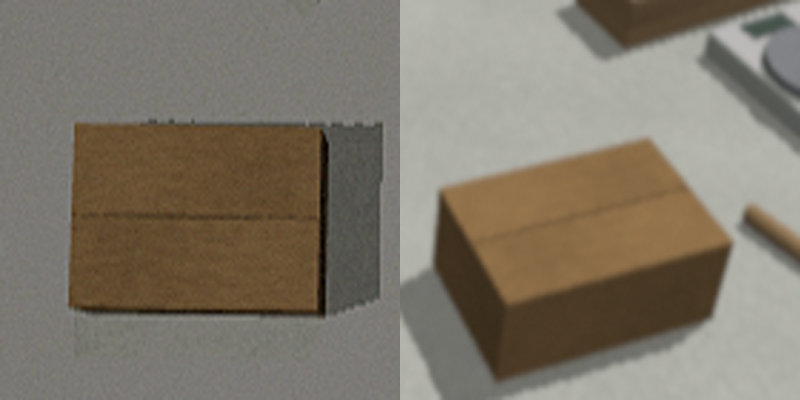

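The carton is closed flat in both views.

```bash
python3 -c "
from cell import *
print(finish_job())"
```

```text
the job is handed in; nothing more can be done
None
```

I handed the job in at about 139 s: all four wooden stamps are in their own cells, upright and points towards the robot (one, in the right-hand near cell, was only partly visible in the last check), and the carton is closed, short end flaps first and then the long ones.

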